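Hold a desktop PC's drive cage up over its memory slots

TASK

The memory slots of this opened desktop PC lie under its swing-up drive cage: slide the cage's release latch all the way to its unlocked end, then lift the cage by its pull tab and hold it still at about 60 degrees from closed, so that a colleague can change the memory. The cage falls shut by itself, so finish while still holding it by the tab; do not fling it or let it drop, and leave the mug, screwdriver, tape dispenser and memory pack where they are.

Things in the scene. Friction and masses are not known exactly. Their poses are not given: they have to be found in the camera images.
- pc: Small desktop computer lying flat with its cover off, open to above; 320 x 290 x 93 mm (x, y, z), steel; it does not move. Origin: centre of its underside, on the desk. Its x axis points to the black front bezel (away from the robot, within 0.4 rad), y to its left, z up. Walls 3 mm thick, 93 mm high all round. The drive cage is at the front, power supply and processor cooler at the rear.
- psu_top (a point): Top centre of the power supply, a steel box in the rear left corner of the pc: x -157 to -31, y 71 to 142, top 88 mm (pc frame).
- cooler_top (a point): Top centre of the processor cooler (black fan on fins) at the rear of the pc: x -151 to -75, y -65 to 15, top 63 mm (pc frame). All else around the pull tab is below 26 mm.
- drive_cage: The drive cage: steel frame with two drives, 146 x 150 x 36 mm, 0.5 to 0.8 kg. Closed, it is level, top 86 mm above the desk, at pc x -20 to 126, y -55 to 95 mm. It swings up about a hinge at its front end; nothing props it and it falls shut from any angle. A lug on its right side is blocked by the latch until that is undone. Origin on the hinge axis, at point hinge_mid.
- cage (a joint): Angle of the drive cage in rad: 0 closed (level), growing as its rear end (with the tab) swings up; stop at 1.6. 60 degrees is 1.047. The hinge turns nearly freely.
- hinge_mid (a point): Middle of the cage's hinge axis, which runs along the pc's y axis at the front end of the cage: at (130, 20, 82) mm in the pc's frame.
- pull_tab: Grey plastic tongue 38 mm long, 24 wide (along y), 6 thick, sticking out level from the cage's rear end towards the rear of the pc (-x); turns with the cage. Origin: its root, at (-20, -10, 76) mm in the pc frame when closed; x to the hinge, z up when closed. Free for a finger on both long sides and below: pinch it across its 24 mm from above; the pinch may pivot about y as the cage swings.
- tab_grip (a point): Where to pinch the pull tab: mid width and thickness, 22 mm out from the cage, at (-42, -10, 76) mm in the pc frame when closed. At cage angle a it is 172 cos a + 6 sin a mm to the rear of the hinge axis and 172 sin a - 6 cos a mm above it.
- latch (a joint): Travel of the release latch in m: 0 locked (towards the front bezel), 0.016 unlocked, at its stop towards the rear of the pc (-x). It starts within 2 mm of 0, slides with about 2 N of friction and stays where it is left. The cage is free beyond 12.5 mm.
- latch_top (a point): Top centre of the latch's grey thumb block, 14 mm along x (its sliding direction) x 22 mm along y x 18 mm high, on a 34 x 24 mm sliding plate (top 71.5 mm above the desk), on a channel right of the cage. At (30, -100, 89.5) mm in the pc frame when locked; moves with the latch. Fingers fit in front of and behind it; 34 mm to the cage, 31 mm to the side wall.
- mug: Bystander: white mug, 80 mm across, 92 mm high, handle at its +y; origin at the centre of its underside. On the desk to the left of the pc.
- tape_dispenser: Bystander: grey desk tape dispenser, 135 x 56 mm, 83 mm high; origin at the centre of its underside. On the desk to the left of the pc.
- screwdriver: Bystander: black-handled screwdriver, 190 mm long, lying along its x axis on the desk to the right of the pc; origin at its middle.
- memory_pack: Bystander: memory module in a white tray, 150 x 44 x 14 mm, lying on the desk to the right of the pc; origin at the centre of its underside.

How it is judged (in metres and radians):
On the way, in this order (a step that is already met when the one before it is completed fails the run):
1. the latch is slid to its unlocked end while the cage is still closed (value of joint latch above 0.0135 m and value of joint cage below 0.08 rad), for 0.1 s.
2. the cage is being lifted by its pull tab (value of joint cage above 0.35 rad and contact force between pull_tab and the fingers above 1 N), for 0.1 s.
At the end, for the whole second after the job is handed in: The gripper's fingers hold the pull tab (contact over 1 N) with the cage still (under 0.05 rad/s) at 60 degrees, give or take 7; the latch is at its unlocked end (over 12.5 mm of 16); no bystander has moved more than 20 mm and none touches the cage (value of joint cage between 0.925 and 1.169 rad and velocity of joint cage between -0.05 and 0.05 rad/s and value of joint latch above 0.0125 m and contact force between pull_tab and the fingers above 1 N and contact force between drive_cage and mug below 0.1 N and contact force between drive_cage and screwdriver below 0.1 N and contact force between drive_cage and tape_dispenser below 0.1 N and contact force between drive_cage and memory_pack below 0.1 N and not (distance of mug from where it was at the start of the episode above 0.02 m) and not (distance of screwdriver from where it was at the start of the episode above 0.02 m) and not (distance of tape_dispenser from where it was at the start of the episode above 0.02 m) and not (distance of memory_pack from where it was at the start of the episode above 0.02 m)); the arm keeps its last pose, push and grip.
It fails at once if a bystander is moved by more than 20 mm (distance of any of mug, screwdriver, tape_dispenser, memory_pack from where it was at the start of the episode above 0.02 m).
It fails at once if the cage is flung up or dropped (faster than 3 rad/s) (velocity of joint cage above 3 rad/s or velocity of joint cage below -3 rad/s).
It also fails if it takes over 48 s, if anything falls off the work surface, if the arm or the gripper's body presses on something with over 40 N, if the wrist force passes 120 N, or if a joint passes its speed limit or range.

ROBOT

A 6-joint arm with a two-finger parallel gripper is mounted at the origin on the work surface. World frame = base frame: x ahead of the robot, y to its left, z up, the work surface at z = 0. Lengths are in mm, angles in degrees, forces in N, time in s.
With the tool pointing down it reaches from about 300 to 850 mm from the base axis. Payload 4.2 kg.
Tool frame: the origin (TCP) lies at the very end of the fingers, on their centre line; the grasp point (between the pads) lies 19 mm behind it; z points along the fingers, y is the direction in which the jaws open and shut (so a half turn about z gives the same grasp; the last joint's range is limited). The gripper opens to 91 mm and grips with 3 to 60 N. Pads are 32 mm wide; open, the fingers measure 118 mm over their backs; the gripper's body (76 mm by 178 mm) begins 60 mm behind the grasp point.
Start: joints at [-67.781, 18.312, 89.639, -0, 72.044, -1.146], TCP at [228.044, -527.863, 213.976] pointing down, gripper open.
Joint ranges: [-177.97, 177.97], [-48.28, 115.42], [12.27, 149.76], [-77.06, 257.06], [2.81, 150.46], [-146.56, 146.56]. Speed limits (degrees/s): [147.25, 147.25, 180, 180, 180, 180].

INTERFACE

Orientations are given as [roll, pitch, yaw] about the fixed x, y, z axes, in that order (R = Rz(yaw) Ry(pitch) Rx(roll)).
In Python, from workcell import telemetry, grab_frame, job gives the robot as it stands.
- The arm moves only by the tool drive_tool, never from a script. Its argument "moves" is a list of rows, each an object of numbers: "claw": the closure, from -1 (fully open) to 1 (shut); "dx", "dy", "dz": the shift along the tool's x, y, z in units of 20 mm (1.0 is 20 mm); "yaw": the turn about the tool's z in units of 0.15 rad (1.0 is 0.15 rad). In form: [{"claw": .., "dx": .., "dy": .., "dz": .., "yaw": ..}, ...]. A call has 1 to 5 rows; each row shifts and turns the pose as measured when the row begins, along the tool's axes as they then stand; what a row does not reach is not made up. A row lasts 1/8 s, in which the tool goes at most 62.5 mm and 10.7 degrees, less where a joint would pass 70% of its speed; a pose out of reach is approached as far as the arm can. A call with a number of a shift or a turn outside -1 to 1 is refused whole. A call with a gripper value outside its range is refused whole. The fingers move at their own pace and stop on an object; "grip_force" is the grip in N (left out, the last holds). Time passes only in rows, so rows that do not move let the fingers close. It gives the time, the measured TCP pose, the force and the opening at its end, in the units of the state.
- telemetry.state(): the state, without advancing time (a new reading comes with each control period).
- grab_frame(name): name is "side" or "top"; returns a dict with "color" (400x640x3 uint8, blue, green, red), "vertical_fov" (degrees; the focal length in pixels is half the picture's height over the tangent of half this angle, whatever the lens; pixels are square), "cx", "cy" (the principal point, pixels), "pose" (4x4, takes a point from camera to world coordinates). Camera axes: x right, y down, z forward; pixel columns grow to the right and rows downward; lengths in mm; the calibration is good to about 2 mm. A picture is of the moment at which its call begins. There is no depth.
- job.job_done(): hands the job in, once; it reports no verdict.
The state is a dict: "time_s": time; "qpos": joint angles; "qvel": joint speeds; "effort": joint torques, N m; "ee_pos": TCP position; "ee_rot": TCP orientation; "force": force on the tool from outside, world axes, zero at the start; "torque": the same for the moment, N m; "gripper_width": finger opening in mm.
Only numpy, scipy, OpenCV 4.12 (cv2) and the standard library are available. Lean on these libraries where they do the work, as an engineer would, in place of code of your own. Each camera call takes 0.05 s, during which the arm holds its last target.

## Working session

There is one attempt and no reset: what is moved stays moved. The work goes in short steps, Python scripts to look and compute and a tool call to move; the robot and the scene stay as the last step left them, time stands still between calls to the robot, and variables do not carry over. Pictures are saved under pics/ and viewed, and the job is handed in when it is done.

Besides the shell and the picture viewer there is one more tool, called after ">>>" as name(argument=value, ...), one argument or row to a line, values as JSON. drive_tool: Moves the arm, as the interface text tells. Its arguments: {"type":"object","properties":{"moves":{"type":"array"},"grip_force":{"type":"number"}},"required":["moves"]}

```bash
mkdir -p pics; ls; python3 - <<'E'
from workcell import telemetry, grab_frame
import cv2,numpy as np,pickle
np.set_printoptions(suppress=True,precision=3)
s=telemetry.state();print(s)
d={}
for n in("side","top"):
    f=grab_frame(n);cv2.imwrite(f"pics/{n}0.png",f["color"]);d[n]=f
    print(n,f["vertical_fov"],f["cx"],f["cy"],f["pose"], [k for k in f])
pickle.dump(d,open("f0.pkl","wb"))
E
```

```text
pics
{'time_s': 0.0, 'qpos': array([-67.782,  18.353,  89.706,   0.   ,  72.043,  -1.146]), 'qvel': array([-0.018, -0.042, -0.01 ,  0.016,  0.043,  0.009]), 'effort': array([ -0.001, -41.245, -23.197,   0.073,   0.046,  -0.   ]), 'ee_pos': array([ 227.839, -527.39 ,  213.112]), 'ee_rot': array([-179.898,   -0.002,   23.364]), 'force': array([-0.326,  0.024,  0.213]), 'torque': array([ 0.007, -0.018, -0.067]), 'gripper_width': 91.2731371351072}
side 54.06073955084753 319.6967385498613 201.0176059705948 [[ -0.923  -0.293   0.249 389.677]
 [ -0.383   0.673  -0.633 554.416]
 [  0.018  -0.68   -0.733 670.671]
 [  0.      0.      0.      1.   ]] ['color', 'vertical_fov', 'cx', 'cy', 'pose']
top 51.19792235106313 321.69066741248673 204.9757039219502 [[  -0.025   -0.99     0.14   480.579]
 [  -0.999    0.029    0.031   27.177]
 [  -0.035   -0.139   -0.99  1020.8  ]
 [   0.       0.       0.       1.   ]] ['color', 'vertical_fov', 'cx', 'cy', 'pose']
```

View pics/side0.png

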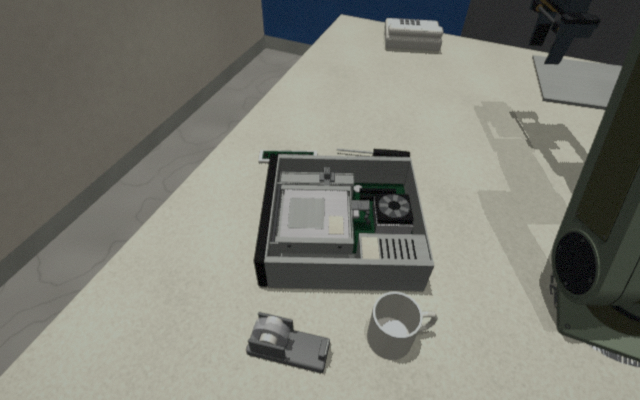

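View pics/top0.png

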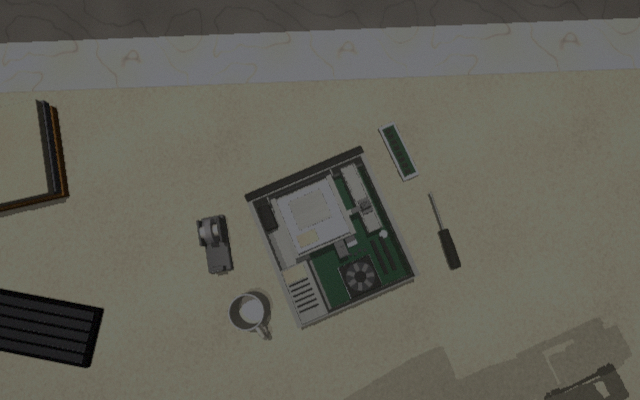

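The side view has the pc centred near (345,220), with the mug and dispenser nearer the camera. The top view has the pc at about (330,240), with the bezel along (247,197)-(362,150). I'll zoom in.

```bash
python3 - <<'E'
import cv2,numpy as np
def crop(n,x0,y0,x1,y1,k,g):
    im=cv2.imread(f"pics/{n}0.png")[y0:y1,x0:x1]
    im=cv2.resize(im,None,fx=k,fy=k,interpolation=cv2.INTER_CUBIC)
    im=np.clip((im/255.)**g*255,0,255).astype('uint8')
    cv2.imwrite(f"pics/{n}_c.png",im)
crop("top",235,140,425,335,3,.6); crop("side",245,140,445,295,4,.7)
E
```

```text
(no output)
```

View pics/top_c.png

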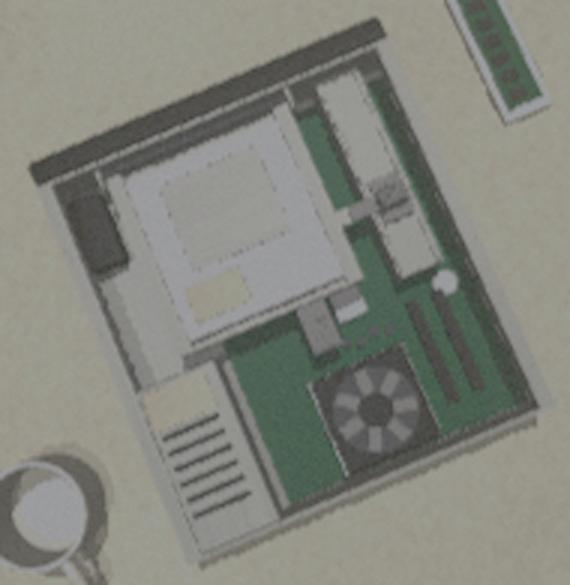

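View pics/side_c.png

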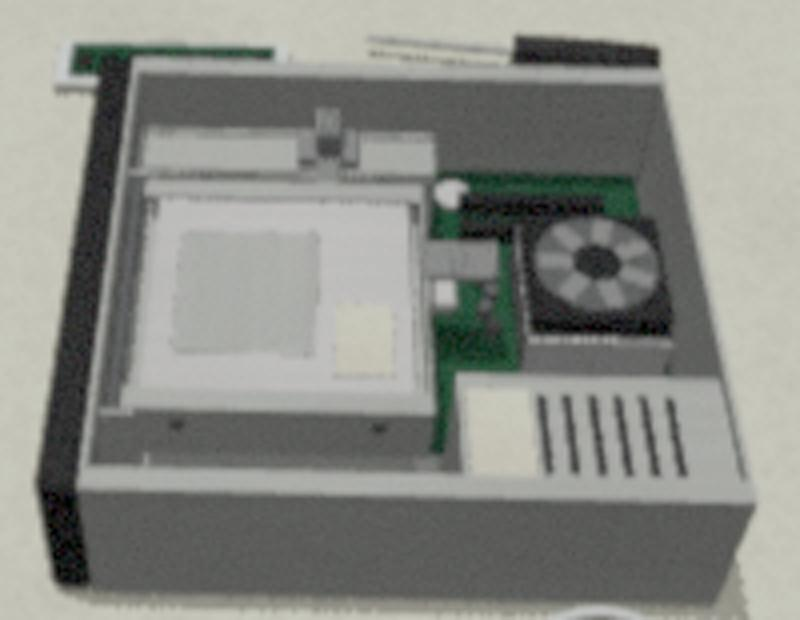

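```bash
cat > h.py <<'E'
import numpy as np,pickle
from scipy.optimize import least_squares
np.set_printoptions(suppress=True,precision=2)
def proj(f,P):
    P=np.atleast_2d(P);T=f["pose"];c=(P-T[:3,3])@T[:3,:3]
    F=200/np.tan(np.radians(f["vertical_fov"]/2))
    return np.c_[f["cx"]+F*c[:,0]/c[:,2],f["cy"]+F*c[:,1]/c[:,2]]
def pc2w(p,P):
    P=np.atleast_2d(P);c,s=np.cos(p[2]),np.sin(p[2])
    return np.c_[p[0]+c*P[:,0]-s*P[:,1],p[1]+s*P[:,0]+c*P[:,1],P[:,2]]
E
cat > fit.py <<'E'
from h import *
d=pickle.load(open("f0.pkl","rb"))
top=[((-113,-25,63),(376,407)),((-31,71,88),(217,365)),((-157,71,88),(278,517)),((-160,145,93),(198,558)),((-160,-145,93),(541,408)),
((-58,2,76),(315,355)),((-58,-22,76),(342,345)),((-20,-55,86),(360,278)),((-20,95,86),(187,350))]
side=[((-113,-25,63),(598,262)),((-160,145,93),(753,505)),((-160,-145,93),(660,75)),((-31,71,88),(457,375)),((-157,71,88),(718,378)),
((-75,15,63),(527,335)),((-151,15,63),(672,335)),((-75,-65,63),(530,215)),((-151,-65,63),(655,217)),((-20,95,86),(435,412)),((-20,-55,86),(428,185)),
((-58,2,76),(497,278)),((-58,-22,76),(499,241))]
def obs(o,k,x,y): return np.array([a for a,_ in o],float),np.array([b for _,b in o])/k+[x,y]
T=obs(top,3,235,140);S=obs(side,4,245,140)
def res(p,w=(1,1)):
    return np.r_[w[0]*(proj(d["top"],pc2w(p,T[0]))-T[1]).ravel(),w[1]*(proj(d["side"],pc2w(p,S[0]))-S[1]).ravel()]
for w in((1,1),(1,0),(0,1)):
    r=least_squares(res,[480,0,-.3],args=(w,),loss="soft_l1");print(w,r.x,r.cost)
    if w==(1,1): p=r.x
R=res(p).reshape(-1,2)
print(R)
print("tab",pc2w(p,[-42,-10,76]),"latch",pc2w(p,[30,-100,89.5]),"hinge",pc2w(p,[130,20,82]))
L=np.array([[37,-111,89.5],[37,-89,89.5],[23,-89,89.5],[23,-111,89.5]])
print(proj(d["top"],pc2w(p,L))*3-np.array([235,140])*3,proj(d["side"],pc2w(p,L))*4-np.array([245,140])*4)
np.save("p.npy",p)
E
python3 fit.py
```

```text
(1, 1) [544.82  41.94   0.37] 43.473756829177866
(1, 0) [548.01  38.3    0.36] 15.225598368949164
(0, 1) [543.33  43.73   0.37] 17.490193315729325
[[-1.32  1.83]
 [-2.25 -1.44]
 [-0.52  1.72]
 [-4.93  3.13]
 [ 3.77  0.57]
 [-1.55  1.12]
 [-0.7   0.27]
 [ 0.28  0.97]
 [-4.    3.18]
 [-0.81 -0.78]
 [ 0.3  -0.65]
 [ 0.87 -1.7 ]
 [-1.37 -1.61]
 [-0.05 -0.52]
 [ 0.39 -5.02]
 [ 1.46 -3.99]
 [-3.26 -3.11]
 [ 0.43 -2.65]
 [-1.31 -0.17]
 [-2.1  -0.55]
 [-0.17 -0.02]
 [-1.42  0.59]]
tab [[509.34  17.34  76.  ]] latch [[609.16 -40.27  89.5 ]] hinge [[658.61 107.9   82.  ]]
[[399.48 181.46]
 [372.5  192.84]
 [379.98 209.89]
 [407.02 198.48]] [[313.52 103.69]
 [312.93 130.98]
 [338.76 131.69]
 [338.9  104.39]]
```

```bash
python3 - <<'E'
s=open("fit.py").read()
for a in ["((-160,145,93),(198,558)),((-160,-145,93),(541,408)),",",((-20,95,86),(187,350))","((-75,15,63),(527,335)),((-151,15,63),(672,335)),((-75,-65,63),(530,215)),((-151,-65,63),(655,217)),"]:
    assert a in s; s=s.replace(a,"")
s+='''
import cv2
def box(x0,x1,y0,y1,z): return [(x0,y0,z),(x1,y0,z),(x1,y1,z),(x0,y1,z)]
B=[box(-160,160,-145,145,93),box(-157,-31,71,142,88),box(-151,-75,-65,15,63),box(-20,126,-55,95,86),box(-58,-20,-22,2,79),box(23,37,-111,-89,89.5)]
for n,k,x,y in(("top",3,235,140),("side",4,245,140)):
    im=cv2.imread(f"pics/{n}_c.png")
    for b in B:
        q=(proj(d[n],pc2w(p,b))-[x,y]+.5)*k-.5
        cv2.polylines(im,[q.round().astype(int)],True,(0,0,255),1)
    cv2.imwrite(f"pics/{n}_o.png",im)
'''
open("fit.py","w").write(s)
E
python3 fit.py
```

```text
(1, 1) [544.24  41.63 -18.47] 13.36234678007829
(1, 0) [546.26  40.85  -5.89] 3.6773254699259637
(0, 1) [543.19  42.36   0.37] 4.901796007005107
[[-1.01  1.97]
 [-2.01 -1.09]
 [-0.06  2.  ]
 [-1.31  1.33]
 [-0.48  0.45]
 [ 0.42  1.12]
 [-0.58 -0.96]
 [ 0.92 -0.98]
 [ 0.87 -1.91]
 [-0.89 -1.68]
 [ 0.38 -0.79]
 [-0.77 -0.23]
 [-1.9  -0.6 ]
 [ 0.14 -0.12]
 [-1.16  0.49]]
tab [[508.86  16.89  76.  ]] latch [[608.91 -40.33  89.5 ]] hinge [[657.78 108.04  82.  ]]
[[399.52 181.75]
 [372.57 193.23]
 [380.12 210.26]
 [407.12 198.75]] [[313.9  103.78]
 [313.48 131.07]
 [339.31 131.72]
 [339.29 104.41]]
```

View pics/top_o.png

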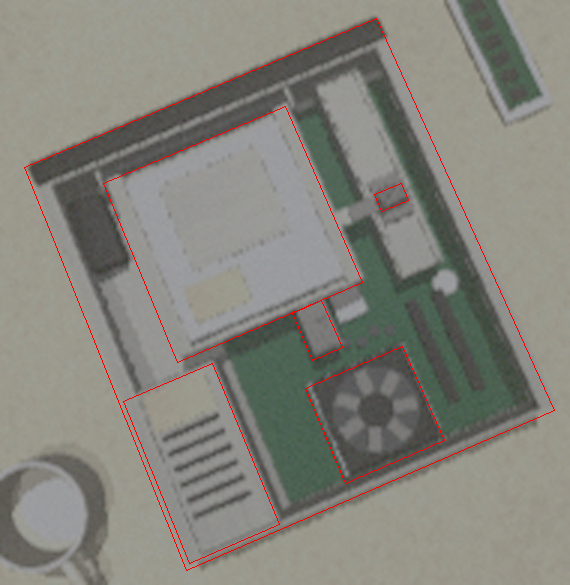

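View pics/side_o.png

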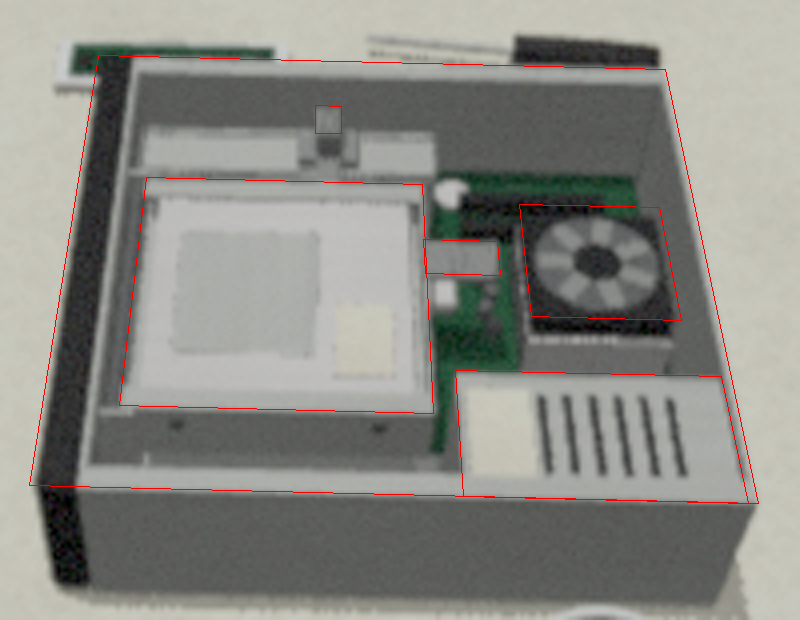

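The overlay agrees to a few mm: pc at about (544, 41.5), yaw about 21.7°. The tool's x is already nearly along pc x, so I'll head for the latch.

>>> drive_tool(
  moves=[
    {"claw": 0.1, "dx": 1, "dy": -0.58, "dz": 0, "yaw": 0.19},
    {"claw": 0.1, "dx": 1, "dy": -0.58, "dz": 0, "yaw": 0},
    {"claw": 0.1, "dx": 1, "dy": -0.58, "dz": 0, "yaw": 0},
    {"claw": 0.1, "dx": 1, "dy": -0.58, "dz": 0, "yaw": 0},
    {"claw": 0.1, "dx": 1, "dy": -0.58, "dz": 0, "yaw": 0},
  ],
  grip_force=15,
)

```text
time_s: 0.72
ee_pos: [299.2, -433.5, 210.6]
ee_rot: [-179.6, 0.0, 21.5]
force: [-0.4, -0.2, 0.7]
gripper_width: 44.1
```

>>> drive_tool(
  moves=[
    {"claw": 0.1, "dx": 1, "dy": -0.58, "dz": 0, "yaw": 0},
    {"claw": 0.1, "dx": 1, "dy": -0.58, "dz": 0, "yaw": 0},
    {"claw": 0.1, "dx": 1, "dy": -0.58, "dz": 0, "yaw": 0},
    {"claw": 0.1, "dx": 1, "dy": -0.58, "dz": 0, "yaw": 0},
    {"claw": 0.1, "dx": 1, "dy": -0.58, "dz": 0, "yaw": 0},
  ],
)

```text
time_s: 1.35
ee_pos: [372.1, -338.6, 208.9]
ee_rot: [-179.4, 0.1, 21.5]
force: [0.2, -0.9, -0.5]
gripper_width: 41.0
```

>>> drive_tool(
  moves=[
    {"claw": 0.1, "dx": 1, "dy": -0.58, "dz": 0, "yaw": 0},
    {"claw": 0.1, "dx": 1, "dy": -0.58, "dz": 0, "yaw": 0},
    {"claw": 0.1, "dx": 1, "dy": -0.58, "dz": 0, "yaw": 0},
    {"claw": 0.1, "dx": 1, "dy": -0.58, "dz": 0, "yaw": 0},
    {"claw": 0.1, "dx": 1, "dy": -0.58, "dz": 0, "yaw": 0},
  ],
)

```text
time_s: 1.98
ee_pos: [444.9, -243.9, 207.3]
ee_rot: [-179.1, 0.3, 21.5]
force: [-0.1, -0.1, -0.9]
gripper_width: 41.0
```

>>> drive_tool(
  moves=[
    {"claw": 0.1, "dx": 1, "dy": -0.58, "dz": 0, "yaw": 0},
    {"claw": 0.1, "dx": 1, "dy": -0.58, "dz": 0, "yaw": 0},
    {"claw": 0.1, "dx": 1, "dy": -0.58, "dz": 0, "yaw": 0},
    {"claw": 0.1, "dx": 1, "dy": -0.58, "dz": 0, "yaw": 0},
    {"claw": 0.1, "dx": 1, "dy": -0.58, "dz": 0, "yaw": 0},
  ],
)

```text
time_s: 2.6
ee_pos: [517.5, -149.5, 205.5]
ee_rot: [-179.0, 0.5, 21.5]
force: [0.2, 0.4, 0.2]
gripper_width: 40.8
```

>>> drive_tool(
  moves=[
    {"claw": 0.1, "dx": 1, "dy": -0.58, "dz": 0.3, "yaw": 0},
    {"claw": 0.1, "dx": 1, "dy": -0.58, "dz": 0.3, "yaw": 0},
    {"claw": 0.1, "dx": 1, "dy": -0.58, "dz": 0.3, "yaw": 0},
    {"claw": 0.1, "dx": 1, "dy": -0.58, "dz": 0.3, "yaw": 0},
    {"claw": 0.1, "dx": 1, "dy": -0.58, "dz": 0.3, "yaw": 0},
  ],
)

```text
time_s: 3.22
ee_pos: [590.6, -54.7, 173.2]
ee_rot: [-178.9, 0.6, 21.5]
force: [0.4, 0.1, -0.2]
gripper_width: 40.6
```

>>> drive_tool(
  moves=[
    {"claw": 0.1, "dx": 0.5, "dy": -0.15, "dz": 0.6, "yaw": 0},
    {"claw": 0.1, "dx": 0.5, "dy": -0.15, "dz": 0.6, "yaw": 0},
    {"claw": 0.1, "dx": 0.1, "dy": 0, "dz": 0.6, "yaw": 0},
    {"claw": 0.1, "dx": 0, "dy": 0, "dz": 0.6, "yaw": 0},
    {"claw": 0.1, "dx": 0, "dy": 0, "dz": 0.3, "yaw": 0},
  ],
)

```text
time_s: 3.85
ee_pos: [608.6, -39.2, 114.0]
ee_rot: [-178.9, 0.8, 21.5]
force: [0.3, -0.1, 1.1]
gripper_width: 40.7
```

```bash
cat > look.py <<'E'
import sys,cv2,numpy as np
from workcell import telemetry, grab_frame
from h import *
tag=sys.argv[1]
out=[]
for n,(x0,y0,x1,y1),k,g in (("top",(260,150,430,320),3.4,.6),("side",(245,60,445,260),2.9,.7)):
    f=grab_frame(n);cv2.imwrite(f"pics/{n}_{tag}_raw.png",f["color"])
    im=cv2.resize(f["color"][y0:y1,x0:x1],None,fx=k,fy=k,interpolation=cv2.INTER_CUBIC)
    im=((im/255.)**g*255).astype('uint8'); cv2.imwrite(f"pics/{n}_{tag}.png",im)
s=telemetry.state();print(s["time_s"],s["ee_pos"],s["ee_rot"],s["force"],s["gripper_width"])
E
python3 look.py a
```

```text
3.95 [608.59 -39.22 114.26] [-178.86    0.81   21.54] [-0.61 -0.33 -0.08] 40.91937678901473
```

View pics/top_a.png

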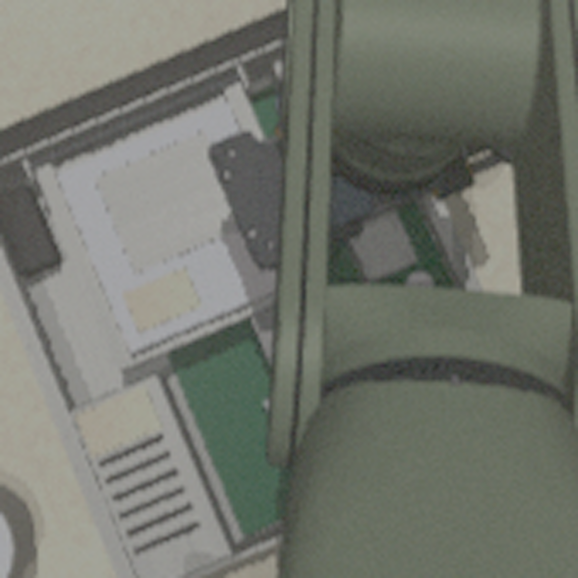

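View pics/side_a.png

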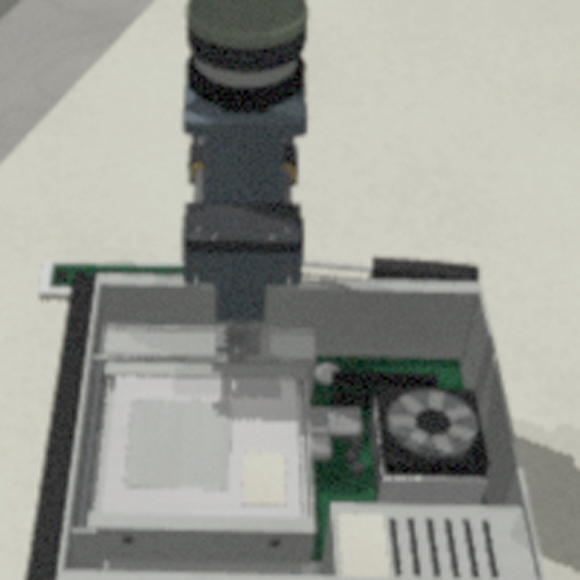

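The top view is hidden by the arm. The side view shows the finger at crop x≈241, over the latch block, so I'll descend.

>>> drive_tool(
  moves=[
    {"claw": 0.1, "dx": 0, "dy": 0.05, "dz": 0.45, "yaw": 0},
    {"claw": 0.1, "dx": 0, "dy": 0, "dz": 0.45, "yaw": 0},
    {"claw": 0.1, "dx": 0, "dy": 0, "dz": 0.45, "yaw": 0},
    {"claw": 0.1, "dx": 0, "dy": 0, "dz": 0.4, "yaw": 0},
    {"claw": 0.1, "dx": 0, "dy": 0, "dz": 0, "yaw": 0},
  ],
)

```text
time_s: 4.58
ee_pos: [608.4, -40.2, 77.6]
ee_rot: [-178.9, 0.7, 21.5]
force: [-0.7, -0.6, 0.2]
gripper_width: 41.1
```

>>> drive_tool(
  moves=[
    {"claw": 0.6, "dx": 0, "dy": 0, "dz": 0, "yaw": 0},
    {"claw": 0.8, "dx": 0, "dy": 0, "dz": 0, "yaw": 0},
    {"claw": 1, "dx": 0, "dy": 0, "dz": 0, "yaw": 0},
    {"claw": 1, "dx": 0, "dy": 0, "dz": 0, "yaw": 0},
  ],
)

```text
time_s: 5.08
ee_pos: [609.1, -40.8, 78.0]
ee_rot: [-179.0, 0.7, 21.5]
force: [0.5, -0.2, -1.3]
gripper_width: 21.7
```

Gripped at 21.7 mm, which matches the block's 22 mm width. Now I'll drag it rearwards.

>>> drive_tool(
  moves=[
    {"claw": 1, "dx": -0.25, "dy": 0, "dz": 0, "yaw": 0},
    {"claw": 1, "dx": -0.25, "dy": 0, "dz": 0, "yaw": 0},
    {"claw": 1, "dx": -0.25, "dy": 0, "dz": 0, "yaw": 0},
  ],
)

```text
time_s: 5.45
ee_pos: [595.8, -46.1, 78.0]
ee_rot: [-179.0, 0.5, 21.5]
force: [2.1, -1.3, -4.2]
gripper_width: 21.7
```

>>> drive_tool(
  moves=[
    {"claw": 1, "dx": -0.2, "dy": 0, "dz": 0, "yaw": 0},
    {"claw": 1, "dx": -0.15, "dy": 0, "dz": 0, "yaw": 0},
  ],
)

```text
time_s: 5.7
ee_pos: [594.5, -46.7, 78.2]
ee_rot: [-179.1, -0.3, 21.3]
force: [10.6, 3.9, -10.3]
gripper_width: 21.6
```

It travelled about 15.7 mm and the force rose to about 11 N, so the latch is at its stop. I'll hold briefly, then release, rise and look.

>>> drive_tool(
  moves=[
    {"claw": 1, "dx": -0.1, "dy": 0, "dz": 0, "yaw": 0},
    {"claw": 0.1, "dx": 0, "dy": 0, "dz": 0, "yaw": 0},
    {"claw": 0.1, "dx": 0, "dy": 0, "dz": 0, "yaw": 0},
    {"claw": 0.1, "dx": 0, "dy": 0, "dz": 0, "yaw": 0},
    {"claw": 0.1, "dx": 0, "dy": 0, "dz": -0.5, "yaw": 0},
  ],
)

```text
time_s: 6.32
ee_pos: [591.6, -46.9, 88.5]
ee_rot: [-179.0, -0.3, 21.3]
force: [0.5, -0.6, 0.3]
gripper_width: 41.3
```

>>> drive_tool(
  moves=[
    {"claw": 0.1, "dx": 0, "dy": 0, "dz": -1, "yaw": 0},
    {"claw": 0.1, "dx": 0, "dy": 0, "dz": -1, "yaw": 0},
    {"claw": 0.1, "dx": -0.5, "dy": 0, "dz": -0.6, "yaw": 0},
    {"claw": 0.1, "dx": -1, "dy": 0, "dz": 0, "yaw": 0},
    {"claw": 0.1, "dx": -1, "dy": 0, "dz": 0, "yaw": 0},
  ],
)

```text
time_s: 6.95
ee_pos: [543.9, -66.9, 145.2]
ee_rot: [-179.1, -0.4, 21.4]
force: [0.0, 0.6, 0.6]
gripper_width: 41.1
```

```bash
python3 look.py b
```

```text
7.05 [542.78 -67.11 145.21] [-179.03   -0.36   21.29] [-0.12 -0.49 -0.34] 41.1722685345519
```

View pics/side_b.png

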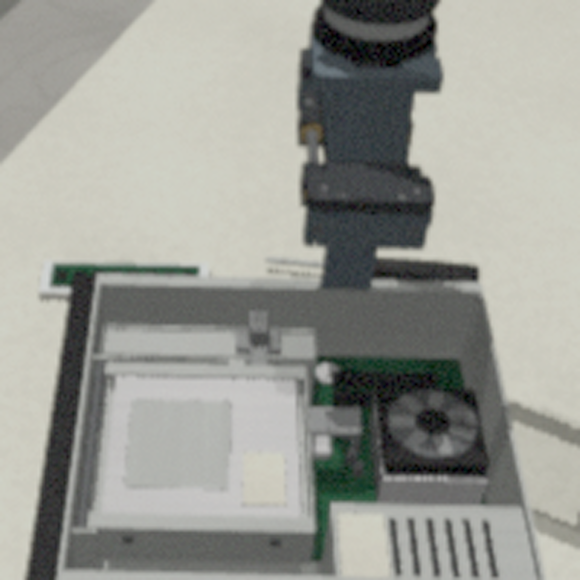

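```bash
python3 - <<'E'
import re
exec(open("fit.py").read().split("R=res(p)")[0])
np.save("p.npy",p)
from workcell import telemetry
s=telemetry.state();e=s["ee_pos"];y=np.radians(s["ee_rot"][2])
t=pc2w(p,[-42,-10,76])[0];D=t-e
print(p,t,"dx",(D[0]*np.cos(y)+D[1]*np.sin(y))/20,"dy",(D[0]*np.sin(y)-D[1]*np.cos(y))/20, np.degrees(p[2])%360,s["ee_rot"])
E
```

```text
(1, 1) [544.24  41.63 -18.47] 13.36234678007829
(1, 0) [546.26  40.85  -5.89] 3.6773254699259637
(0, 1) [543.19  42.36   0.37] 4.901796007005107
[544.24  41.63 -18.47] [508.86  16.89  76.  ] dx -0.055282912593456676 dy -4.529160849177748 21.576220173936008 [-179.03   -0.36   21.29]
```

The latch block has moved rearwards (crop x 241→259) and the cage is still closed. Next I'll go over the tab, with a shallow pinch about 12 mm from the tip, so the fingertips clear the cage's rear face while it swings.

>>> drive_tool(
  moves=[
    {"claw": 0.1, "dx": 0, "dy": -0.9, "dz": 0, "yaw": 0},
    {"claw": 0.1, "dx": 0, "dy": -0.9, "dz": 0, "yaw": 0},
    {"claw": 0.1, "dx": 0, "dy": -0.9, "dz": 0, "yaw": 0},
    {"claw": 0.1, "dx": 0, "dy": -0.9, "dz": 0, "yaw": 0},
    {"claw": 0.1, "dx": -0.1, "dy": -0.8, "dz": 0, "yaw": 0},
  ],
)

```text
time_s: 7.68
ee_pos: [507.9, 20.7, 146.9]
ee_rot: [-179.0, -0.4, 21.3]
force: [-0.5, 0.3, 0.8]
gripper_width: 40.8
```

>>> drive_tool(
  moves=[
    {"claw": 0.1, "dx": 0, "dy": -0.1, "dz": 0.8, "yaw": 0},
    {"claw": 0.1, "dx": 0, "dy": 0, "dz": 0.8, "yaw": 0},
    {"claw": 0.1, "dx": 0, "dy": 0, "dz": 0.3, "yaw": 0},
  ],
)

```text
time_s: 8.05
ee_pos: [506.2, 26.8, 108.9]
ee_rot: [-179.0, -0.5, 21.5]
force: [0.9, -0.0, -0.3]
gripper_width: 40.9
```

```bash
python3 look.py c
```

```text
8.15 [506.47  26.51 109.15] [-179.01   -0.53   21.5 ] [ 0.1  -0.33 -0.43] 41.13751069720841
```

View pics/side_c.png

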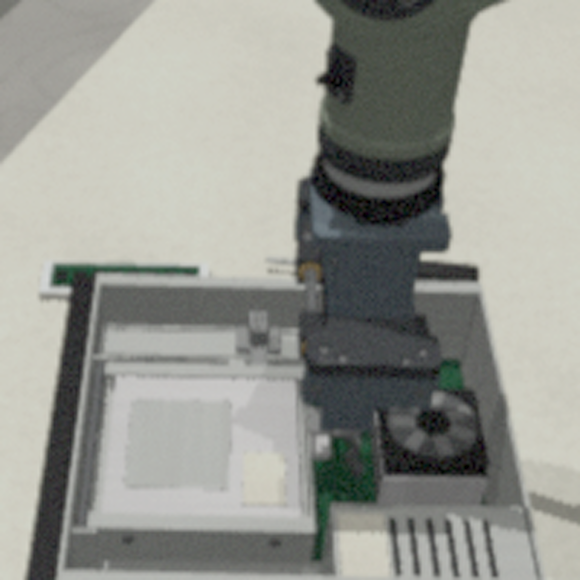

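View pics/top_c.png

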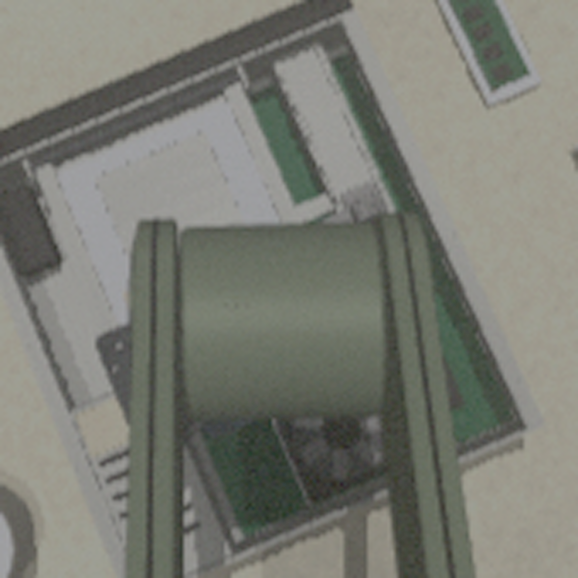

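TCP has overshot by about 10 mm along jaw y, so I'll correct that before descending.

>>> drive_tool(
  moves=[
    {"claw": 0.1, "dx": -0.15, "dy": 0.45, "dz": 0, "yaw": 0},
    {"claw": 0.1, "dx": 0, "dy": 0, "dz": 0, "yaw": 0},
  ],
)

```text
time_s: 8.4
ee_pos: [507.7, 16.4, 109.9]
ee_rot: [-179.1, -0.6, 21.5]
force: [0.2, -1.0, 0.2]
gripper_width: 41.2
```

>>> drive_tool(
  moves=[
    {"claw": 0.1, "dx": 0, "dy": 0, "dz": 0.5, "yaw": 0},
    {"claw": 0.1, "dx": 0, "dy": 0, "dz": 0.5, "yaw": 0},
    {"claw": 0.1, "dx": 0, "dy": 0, "dz": 0.5, "yaw": 0},
    {"claw": 0.1, "dx": 0, "dy": 0, "dz": 0.5, "yaw": 0},
    {"claw": 0.1, "dx": 0, "dy": 0, "dz": 0.2, "yaw": 0},
  ],
)

```text
time_s: 9.02
ee_pos: [507.9, 17.0, 63.0]
ee_rot: [-179.1, -0.6, 21.4]
force: [0.7, -1.3, 0.8]
gripper_width: 41.0
```

>>> drive_tool(
  moves=[
    {"claw": 0.1, "dx": 0, "dy": 0, "dz": 0, "yaw": 0},
  ],
)

```text
time_s: 9.15
ee_pos: [507.7, 17.0, 62.5]
ee_rot: [-179.0, -0.6, 21.4]
force: [-0.8, 0.0, 0.9]
gripper_width: 41.1
```

```bash
python3 look.py d
```

```text
9.25 [508.04  17.01  62.98] [-179.06   -0.63   21.45] [ 0.13 -0.68  0.04] 41.254137076257805
```

View pics/side_d.png

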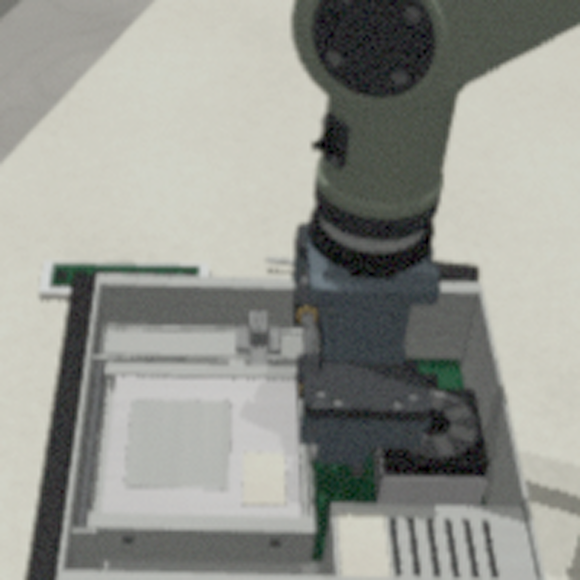

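>>> drive_tool(
  moves=[
    {"claw": 0.6, "dx": -0.1, "dy": 0, "dz": -0.08, "yaw": 0},
    {"claw": 0.8, "dx": 0, "dy": 0, "dz": 0, "yaw": 0},
    {"claw": 1, "dx": 0, "dy": 0, "dz": 0, "yaw": 0},
    {"claw": 1, "dx": 0, "dy": 0, "dz": 0, "yaw": 0},
    {"claw": 1, "dx": 0, "dy": 0, "dz": 0, "yaw": 0},
  ],
  grip_force=25,
)

```text
time_s: 9.88
ee_pos: [506.8, 15.3, 65.2]
ee_rot: [-179.2, -0.7, 21.5]
force: [0.6, -0.0, -1.4]
gripper_width: 23.8
```

Pinched at 23.8 mm, which matches the tab's 24 mm. Now I'll lift along the arc in steps of 0.05 rad per row.

>>> drive_tool(
  moves=[
    {"claw": 1, "dx": 0, "dy": 0, "dz": -0.43, "yaw": 0},
    {"claw": 1, "dx": 0.01, "dy": 0, "dz": -0.43, "yaw": 0},
    {"claw": 1, "dx": 0.04, "dy": 0, "dz": -0.43, "yaw": 0},
    {"claw": 1, "dx": 0.06, "dy": 0, "dz": -0.43, "yaw": 0},
    {"claw": 1, "dx": 0.08, "dy": 0, "dz": -0.42, "yaw": 0},
  ],
)

```text
time_s: 10.5
ee_pos: [510.6, 16.8, 110.4]
ee_rot: [-179.1, -0.8, 21.5]
force: [3.3, 0.8, -5.7]
gripper_width: 23.6
```

```bash
python3 look.py e
```

```text
10.6 [510.76  16.79 110.75] [-179.15   -0.81   21.5 ] [ 3.11  1.11 -4.45] 23.379942772196024
```

View pics/side_e.png

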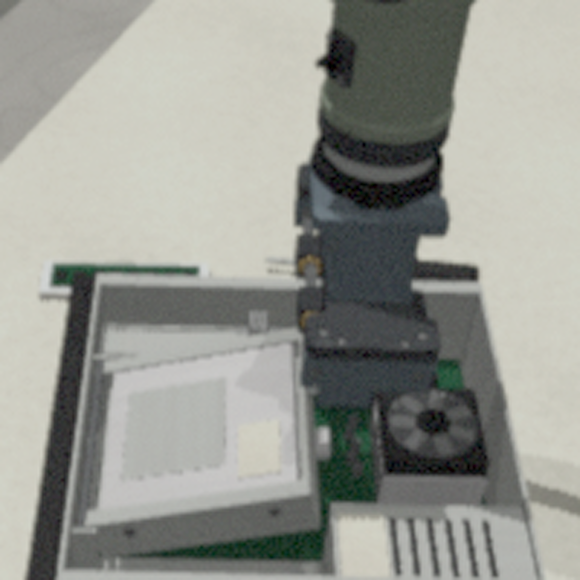

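The cage is rising with the tool, at about 0.26 rad. I'll continue.

>>> drive_tool(
  moves=[
    {"claw": 1, "dx": 0.11, "dy": 0, "dz": -0.41, "yaw": 0},
    {"claw": 1, "dx": 0.13, "dy": 0, "dz": -0.41, "yaw": 0},
    {"claw": 1, "dx": 0.15, "dy": 0, "dz": -0.41, "yaw": 0},
    {"claw": 1, "dx": 0.17, "dy": 0, "dz": -0.4, "yaw": 0},
    {"claw": 1, "dx": 0.19, "dy": 0, "dz": -0.39, "yaw": 0},
  ],
)

```text
time_s: 11.22
ee_pos: [524.6, 22.4, 152.8]
ee_rot: [-179.0, -0.7, 21.4]
force: [2.9, 1.9, -6.7]
gripper_width: 23.6
```

```bash
cat > tr.py <<'E'
from workcell import telemetry
import numpy as np
s=telemetry.state();e=s["ee_pos"];y=np.radians(21.5)
D=e-[506.8,15.3,65.2]
f=D[0]*np.cos(y)+D[1]*np.sin(y);l=-D[0]*np.sin(y)+D[1]*np.cos(y)
from scipy.optimize import brentq
a=brentq(lambda a:172*np.sin(a)-6*np.cos(a)+6-D[2],-.2,1.4)
print("fwd %.1f left %.1f up %.1f angle_from_z %.3f fwd_expected %.1f"%(f,l,D[2],a,172-172*np.cos(a)-6*np.sin(a)),s["force"].round(1),s["gripper_width"])
E
python3 tr.py
```

```text
fwd 19.2 left 0.0 up 87.6 angle_from_z 0.529 fwd_expected 20.5 [ 2.9  1.9 -6.7] 23.596676618199506
```

>>> drive_tool(
  moves=[
    {"claw": 1, "dx": 0.24, "dy": 0, "dz": -0.37, "yaw": 0},
    {"claw": 1, "dx": 0.24, "dy": 0, "dz": -0.36, "yaw": 0},
    {"claw": 1, "dx": 0.25, "dy": 0, "dz": -0.35, "yaw": 0},
    {"claw": 1, "dx": 0.27, "dy": 0, "dz": -0.34, "yaw": 0},
    {"claw": 1, "dx": 0.28, "dy": 0, "dz": -0.33, "yaw": 0},
  ],
)

```text
time_s: 11.85
ee_pos: [548.0, 31.7, 189.6]
ee_rot: [-178.9, -0.5, 21.4]
force: [1.5, 2.1, -7.2]
gripper_width: 23.5
```

```bash
python3 tr.py
```

```text
fwd 44.3 left 0.1 up 124.4 angle_from_z 0.794 fwd_expected 47.1 [ 1.5  2.1 -7.2] 23.47403808371553
```

>>> drive_tool(
  moves=[
    {"claw": 1, "dx": 0.32, "dy": 0, "dz": -0.31, "yaw": 0},
    {"claw": 1, "dx": 0.33, "dy": 0, "dz": -0.29, "yaw": 0},
    {"claw": 1, "dx": 0.34, "dy": 0, "dz": -0.28, "yaw": 0},
    {"claw": 1, "dx": 0.35, "dy": 0, "dz": -0.26, "yaw": 0},
  ],
)

```text
time_s: 12.35
ee_pos: [573.1, 41.7, 214.1]
ee_rot: [-178.9, -0.3, 21.4]
force: [-2.3, 2.0, -4.8]
gripper_width: 23.4
```

```bash
python3 tr.py; python3 look.py g
```

```text
fwd 71.4 left 0.3 up 148.9 angle_from_z 1.015 fwd_expected 76.1 [-2.3  2.  -4.8] 23.361916937095923
12.45 [573.72  41.95 214.57] [-178.88   -0.37   21.44] [-2.44  2.47 -2.77] 23.452564632091097
```

View pics/side_g.png

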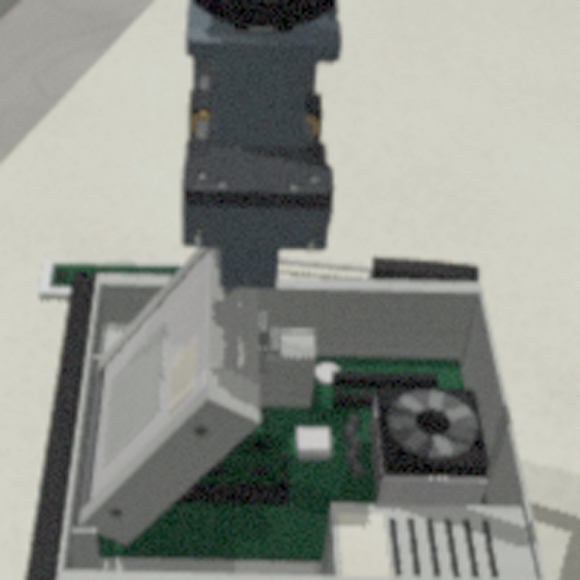

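The cage is up at about 55–60°. I'll measure the angle from the cage's visible rear left corners, crop (212,387) for the top and (262,413) for the lower one.

```bash
cat > ang.py <<'E'
from h import *
import sys
from scipy.optimize import minimize_scalar
d=pickle.load(open("f0.pkl","rb"));p=np.load("p.npy")
v=list(map(float,sys.argv[1:]))
def pt(a,L,h): return [130-(L*np.cos(a)-h*np.sin(a)),95,82+L*np.sin(a)+h*np.cos(a)]
for (L,h,u,w) in ((150,4,v[0],v[1]),(150,-32,v[2],v[3])):
    q=(np.array([u,w])+.5)/2.9-.5+[245,60]
    r=minimize_scalar(lambda a:np.sum((proj(d["side"],pc2w(p,pt(a,L,h)))[0]-q)**2),bounds=(.5,1.5),method="bounded")
    print(r.x,r.fun**.5, np.degrees(r.x), proj(d["side"],pc2w(p,pt(r.x,L,h)))-q)
E
python3 ang.py 212 387 262 413
```

```text
0.9780288939080434 3.5265134821300994 56.03692786277904 [[-1.49  3.2 ]]
0.9915332060274284 2.9582971577502843 56.81066795244717 [[-1.75  2.38]]
```

Two independent estimates agree at about 0.98–0.99 rad. I'll nudge by 0.06 rad, then settle.

>>> drive_tool(
  moves=[
    {"claw": 1, "dx": 0.22, "dy": 0, "dz": -0.14, "yaw": 0},
    {"claw": 1, "dx": 0.22, "dy": 0, "dz": -0.13, "yaw": 0},
    {"claw": 1, "dx": 0, "dy": 0, "dz": 0, "yaw": 0},
    {"claw": 1, "dx": 0, "dy": 0, "dz": 0, "yaw": 0},
  ],
)

```text
time_s: 12.95
ee_pos: [581.7, 45.2, 220.3]
ee_rot: [-178.9, -0.3, 21.5]
force: [-2.3, 0.5, -2.3]
gripper_width: 23.7
```

```bash
python3 tr.py; python3 look.py k
```

```text
fwd 80.6 left 0.4 up 155.1 angle_from_z 1.083 fwd_expected 86.1 [-2.3  0.5 -2.3] 23.68826385620678
13.05 [581.67  45.12 220.37] [-178.86   -0.29   21.45] [-2.59  1.65 -2.15] 23.615686582571783
```

View pics/side_k.png

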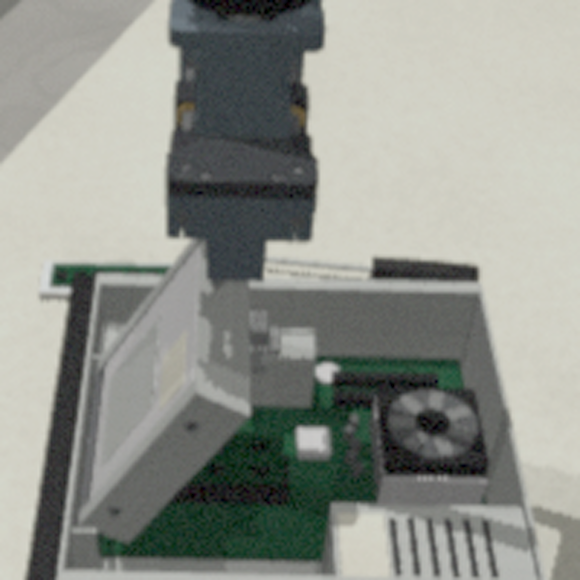

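View pics/top_k_raw.png

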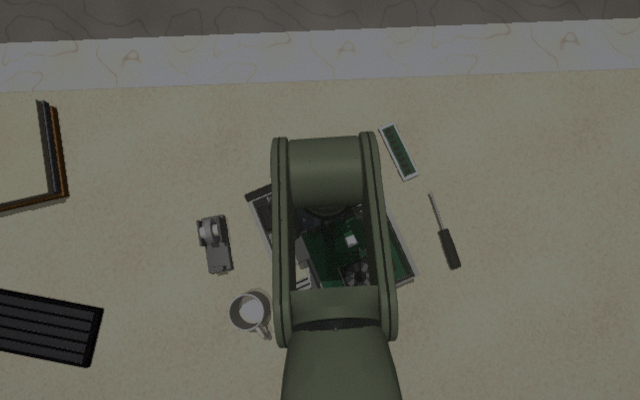

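The cage is steeper now, with corners near (197,377) and (250,411). The latch block is still at crop (259,322), and no bystander has moved.

```bash
python3 ang.py 197 378 250 411; python3 tr.py
```

```text
1.0447243187182833 4.315003455972824 59.858294217237905 [[-1.61  4.  ]]
1.038640145762139 1.145221517009332 59.5096967850232 [[-0.64  0.95]]
fwd 80.6 left 0.3 up 155.2 angle_from_z 1.083 fwd_expected 86.2 [-2.6  1.6 -2.1] 23.615686582571783
```

>>> drive_tool(
  moves=[
    {"claw": 1, "dx": 0, "dy": 0, "dz": 0, "yaw": 0},
    {"claw": 1, "dx": 0, "dy": 0, "dz": 0, "yaw": 0},
    {"claw": 1, "dx": 0, "dy": 0, "dz": 0, "yaw": 0},
    {"claw": 1, "dx": 0, "dy": 0, "dz": 0, "yaw": 0},
  ],
)

```text
time_s: 13.55
ee_pos: [581.6, 45.1, 220.3]
ee_rot: [-178.9, -0.3, 21.4]
force: [-1.3, 3.0, -3.4]
gripper_width: 23.9
```

```bash
python3 tr.py
```

```text
fwd 80.5 left 0.3 up 155.1 angle_from_z 1.082 fwd_expected 86.0 [-1.3  3.  -3.4] 23.92848806350469
```

The cage is steady at about 1.04–1.08 rad and the grip is firm, so I'll hand in.

```bash
python3 -c "
from workcell import job
print(job.job_done())"
```

```text
the job is handed in; nothing more can be done
None
```

I slid the latch to its unlocked end, then lifted the cage by its pull tab and held it at about 60°. I handed the job in at about 13.6 s with the fingers still gripping the tab. The interface reports no verdict, so what follows is from my own last checks.

- **Latch:** it travelled about 15.7 mm rearwards, and the force then rose to about 11 N, so I took it to be at its stop. Later pictures show it still there.
- **Cage angle:** the side picture gave 1.04 rad (59.5–59.9°), with up to 4 px of misfit at one corner. The height the tool had risen gave 1.08 rad (62°). The two disagree by about 0.04 rad, and the tool's forward travel was about 5.5 mm short of the arc for 1.08 rad. I think the tab slipped or pivoted slightly in the pinch. Both values are inside 0.925–1.169 rad.
- **Holding still:** the tool moved less than 0.2 mm over the last 0.5 s. The grip was set to 25 N and the fingers were open 23.9 mm on the 24 mm tab. I had no direct reading of the force on the tab.
- **Bystanders:** by eye in the last top view, the mug, screwdriver, tape dispenser and memory pack had not moved.

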